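# Snap the hood onto a line-transformer box

### The arm

A 7-joint arm with a two-finger parallel gripper is mounted at the origin on the work surface. World frame = base frame: x ahead of the robot, y to its left, z up, the work surface at z = 0. Lengths are in m, angles in rad, forces in N, time in s.
With the tool pointing down it reaches from about 0.4 to 0.85 m from the base axis. Payload 10.4 kg.
Tool frame: the origin (TCP) lies on the centre line of the jaws, within the pads' length; the fingertips stand 14 mm ahead of it and the grasp point (between the pads) lies 5 mm behind it (manip.tip_reach is the distance from the TCP to the fingertips, in m); z points along the fingers, y is the line along which they close (so a half turn about z gives the same grasp; the last joint's range is limited). The gripper opens to 85 mm and grips with 20 to 120 N. Pads are 22 mm wide; open, the fingers measure 114 mm over their backs; the gripper's body (76 mm by 85 mm) begins 54 mm behind the grasp point. The pads swing forward as they close: fully open they stand 13 mm farther back than shut.
Start: joints at [1.267, 0.332, -0.065, 1.46, 0.022, 1.35, -0.088], TCP at [0.173, -0.601, 0.245] pointing down, gripper open.
Joint ranges: [-2.6, 2.6], [-0.5, 2.12], [-1.47, 1.34], [0.16, 2.42], [-1.27, 4.41], [0.06, 2.06], [-2.6, 2.6]. Speed limits (rad/s): [2.22, 2.22, 2.79, 2.79, 3.14, 3.14, 3.14].

### API

Orientations are given as a unit quaternion [x, y, z, w].
In Python, from workcell import manip gives the robot as it stands.
- The arm moves only by the shell command python3 -m pendant 'ROWS' [FORCE]. ROWS is JSON, a list of rows, each a list of 7 numbers: the shift along the tool's x, y, z in units of 50 mm (1.0 is 50 mm), then the turn, a rotation vector about the tool's x, y, z in units of 8 degrees (1.0 is 8 degrees), then the opening, from -1 (shut) to 1 (fully open), so that 0 is half open. In form: [[dx, dy, dz, ax, ay, az, jaw], ...]. A call has exactly 10 rows; each row is the pose to reach, as a shift and turn from the pose commanded when the call began, along the tool's axes at that moment; what a row does not reach only later rows make up. A row lasts 1/8 s, in which the tool goes at most 62.5 mm and 10.7 degrees, less where a joint would pass 70% of its speed; a pose out of reach is approached as far as the arm can. A call with a gripper value outside its range is refused whole. The fingers move at their own pace and stop on an object; FORCE is the grip in N (left out, the last holds). Time passes only in rows, so rows that repeat a pose let the fingers close, or fill a call up. It gives the time, the measured TCP pose, the force, the opening and the grip force at its end, in the units of the state.
- manip.get_obs(): the state, without advancing time (a new reading comes with each control period).
- manip.camera(name): name is "scene" or "top"; returns (picture, depth): 384x512x3 uint8, red, green, blue; 384x512 float32, m along the optical axis (not along the pixel's ray), 0 where there is no reading.
- manip.get_calibration(name): a dict with "fx", "fy", "cx", "cy" (pixels), "D" ([k1, k2, p1, p2, k3] as OpenCV has them; the pictures are not rectified), "xyz" and "orientation" of the camera in the world. Camera axes: x right, y up, looking along -z (the intrinsics and any distortion apply to the point x, -y, -z); pixel columns grow to the right and rows downward; lengths in m; the calibration is good to about 2 mm. A picture is of the moment at which its call begins. get_calibration takes no time and is no camera call.
- manip.hand_in(): hands the job in; it is judged then, once.
Trained networks look in the newest picture that a camera, given by its name, has taken for a name from the list of things; names that differ only in an ending like _2 or _b are one class to them, and where a whole thing is asked for, a point or a joint stands for the part that bears it (a point fixed in the world has none). Each returns a list of dicts, best first, with "p" (0 to 1); they miss things now and then, are a little off and sometimes report something else, mostly with a low value. They report only what shows in the picture. A call takes as long as a camera call. They do not tell look-alikes from the thing itself.
- manip.find_in(thing, camera): "box" ([left, top, right, bottom] in pixels, round what is visible of it).
- manip.trace(thing, camera): "pixels" (384x512 bool, what is visible of it) and "box" ([left, top, right, bottom] in pixels, round what is visible of it).
- manip.tip_of(thing, camera): "pixel" ([column, row] in pixels: a listed point, or the origin of a listed thing).
The state is a dict: "clock": time; "joint_pos": joint angles; "joint_velocities": joint speeds; "tau": joint torques, N m; "position": TCP position; "ee_rot": TCP orientation; "ft_force": force on the tool from outside, world axes, zero at the start; "torque": the same for the moment, N m; "grip_width": opening from 0.0 (shut) to 1.0 (fully open); "grasp_force": force on a finger pad.
Only numpy, scipy, OpenCV 4.12 (cv2) and the standard library are available. Lean on these libraries where they do the work, as an engineer would, in place of code of your own. Each camera call takes 0.05 s, during which the arm holds its last target. There are 200 camera calls.

### The job

Close the line-transformer box that is clamped in the bench vice: take the long hood from the bench, set it over the box's deck and press it straight down until both clip arms snap under the deck's rim and it sits fully home, level, then let go. Nobody has measured where the box sits along the jaws, so feel or look for it, and do not force the hood: a firm push of some 20 N closes it, 40 N between hood and box cracks the clips. Leave the short hood and everything else on the bench where they are.

Things in the scene. Friction and masses are not known exactly. Their poses are not given: they have to be found in the camera images.
- vice: Low self-centring bench vice, fixed: bed 150 x 110 mm, 14 mm thick; two steel jaws 90 mm long, tops 32 mm above the bench; T-handle on its +y side, reaching 82 mm from the middle. Origin on the bench under the middle of the jaws; x along the jaws, y across, z up; turned up to 0.4 rad. Clamped in it, long way along x and centred in y, is the open transformer box; it will not shift below 60 N.
- mid_jaws (a point): A point of the vice, not of the box: over the vice's origin, level with the top of the box's deck, 56 mm up. The deck is a bare flat aluminium plate, 112 (x) x 44 (y) x 5 mm, overhanging the 96 x 38 mm steel body; the overhang is the rim. Parts up to 20 mm high stand within 28 mm of its middle. The deck's middle lies up to 16 mm either way along x from this point; the offset differs every time and is in no reading.
- hood: The long grey plastic hood, 0.11 to 0.19 kg, open beneath: shell 108 (x) x 54 (y) mm, pinched by its long sides. Origin: in its middle, on the seating plane (lower edges of the end walls); x lengthwise, z up. Flat top 28 mm above it, side skirts to 6 mm below it; 49 mm wide inside. Same either way round. Stands on its clip feet, origin 17 mm above the bench. Home: origin 56 mm above the bench, resting on the deck.
- foot_a (a point): Foot of the rigid steel clip arm at the hood's +x end (arm at rest), 60 mm out and 17 mm below the hood's origin; the other arm mirrors it. Arm 26 mm wide, hinged on a sprung pin 16 mm above the origin, thumb tab out to 63 mm. From the foot a bevel rises inwards at 54 degrees to the hook's nose, 52.5 mm out, 6 to 7.5 mm below the origin; it catches 3.5 mm under the rim.
- hood_a (a joint): Clip arm at the hood's +x end: 0 rad at rest, grows as it is sprung outwards, 0.15 while its nose rides on the rim. Lowering the hood, centred: bevels meet the rim with the origin 67 to 68 mm above the bench, resistance climbs to 13 to 20 N in all at 64 mm, is slight from 62 mm, hooks snap in at 57 mm. Off centre along x the first touch is 1.36 mm higher per mm.
- hood_b (a joint): Clip arm at the hood's -x end, likewise 0 rad at rest. If the hood is more than about 4 mm off centre along x, one foot comes down on top of the deck instead (origin 73 mm above the bench) and the hood will not close. The foot that stands on the deck is the one on the side towards which the hood must be moved.
- hood_short: Short hood of a smaller box, same make and section as the long hood but its shell is 76 mm long (88 mm over the clip arms). Origin and axes as on the long hood. It does not fit; the two hoods may have changed places. Leave it.
- plug_a: Metal plug standing on end, 19 mm across, 64 mm high; origin in the middle of its foot. Leave it.
- plug_b: Another such plug, standing between the two hoods. Leave it.
- tape_roll: Roll of paper tape lying flat, 90 mm across, 25 mm high; origin under its centre. Leave it.
- spray_can: Spray can, 52 mm across, 160 mm high; origin under its centre. Leave it.
- screwdriver: Screwdriver lying flat, 190 mm long. Leave it.
- screw_jar: Glass jar with a steel cap, 48 mm across, 60 mm high; origin under its centre. Leave it.
There are look-alikes about, which are no part of the job. What is shaped like the hood but purple is not meant.

How it is judged:
On the way, in this order (a step that is already met when the one before it is completed fails the run):
1. the long hood is upright over the box in the vice, not yet down (horizontal distance between hood and vice below 0.035 m and z of hood in the frame of vice between 0.06 and 0.085 m and angle between hood's own z axis and vertical below 0.15 rad), for 0.1 s.
2. the hood is fully home with both clips snapped under the rim (z of hood in the frame of vice between 0.0545 and 0.0572 m and x of hood in the frame of vice between -0.022 and 0.022 m and y of hood in the frame of vice between -0.006 and 0.006 m and angle between hood's own z axis and vertical below 0.03 rad and value of joint each of hood_a, hood_b below 0.05 rad), for 0.2 s.
At the end, for the whole second after the job is handed in: The long hood rests level (within 0.03 rad) and still on the deck of the box, origin 54.5 to 57.2 mm above the bench, within 6 mm of the vice's middle across the jaws and 22 mm along them, both clip arms sprung back under the rim (below 0.05 rad), and let go (all of step 2 and linear speed of hood below 0.02 m/s); the robot touches nothing.
It fails at once if the hood is forced: more than 40 N between the hood and the box or vice (contact force between hood and vice above 40 N).
It fails at once if the short hood or anything else loose on the bench is moved more than 25 mm (distance of any of hood_short, plug_a, plug_b, tape_roll, spray_can, screwdriver, screw_jar from where it was at the start of the episode above 0.025 m).
It also fails if it takes over 51 s, if anything falls off the work surface, if the arm or the gripper's body presses on something with over 40 N, if the wrist force passes 120 N, or if a joint passes its speed limit or range.

## Working session

There is one attempt and no reset: what is moved stays moved. The work goes in short steps, Python scripts to look and compute and a shell command to move; the robot and the scene stay as the last step left them, time stands still between calls to the robot, and variables do not carry over. Pictures are saved under pics/ and viewed, at most 10 in all, crops included, and the job is handed in when it is done.

```bash
mkdir -p pics; ls; cat > h.py <<'E'
import numpy as np, cv2
from scipy.spatial.transform import Rotation as R
from workcell import manip
def world(cam,dep,cal=None):
    c=cal or manip.get_calibration(cam)
    K=np.array([[c['fx'],0,c['cx']],[0,c['fy'],c['cy']],[0,0,1]])
    v,u=np.mgrid[0:384,0:512]
    p=cv2.undistortPoints(np.stack([u,v],-1).reshape(-1,1,2).astype(np.float64),K,np.array(c['D'])).reshape(384,512,2)
    P=np.stack([p[...,0]*dep,-p[...,1]*dep,-dep],-1)
    W=P@R.from_quat(c['orientation']).as_matrix().T+np.array(c['xyz'])
    W[dep==0]=np.nan
    return W
E
python3 - <<'E'
from h import *
for cam in('scene','top'):
    im,d=manip.camera(cam); np.savez(cam+'0.npz',im=im,d=d)
    cv2.imwrite(f'pics/{cam}0.png',cv2.resize(im[...,::-1],(800,600)))
    c=manip.get_calibration(cam);print(cam,c)
    W=world(cam,d)
    for t in('hood','hood_short','vice','plug_a'):
        for r in manip.trace(t,cam)[:4]:
            m=r['pixels'];print(t,round(r['p'],2),r['box'],np.nanmedian(W[m],0).round(3),np.nanmax(W[m][:,2]).round(3))
print(manip.get_obs(),manip.tip_reach)
E
```

```text
pics
scene {'fx': 354.3047183904726, 'fy': 354.3047183904726, 'cx': 255.1136014579259, 'cy': 192.28022990373583, 'D': array([-0.0651837,  0.       ,  0.       ,  0.       ,  0.       ]), 'xyz': array([ 1.03059453, -0.51196764,  0.68147366]), 'orientation': array([0.3784535 , 0.1511177 , 0.31957151, 0.8554592 ])}
hood 0.8 [114.1, 254.8, 153.1, 307.4] [ 0.541 -0.362  0.046] 0.051
hood 0.58 [125.3, 192.6, 178.2, 218.0] [ 0.372 -0.197  0.044] 0.05
hood 0.57 [139.6, 294.9, 150.6, 304.1] [ 0.583 -0.374  0.023] 0.046
hood 0.56 [50.3, 233.7, 107.5, 276.8] [ 0.381 -0.412  0.045] 0.051
hood_short 0.71 [200.3, 202.2, 232.3, 234.6] [ 0.535 -0.111  0.045] 0.049
vice 0.85 [239.0, 148.1, 304.0, 192.9] [0.522 0.13  0.025] 0.08
plug_a 0.66 [201.4, 161.0, 209.1, 183.6] [ 0.389 -0.014  0.024] 0.064
top {'fx': 349.5547463618164, 'fy': 349.5547463618164, 'cx': 255.6359940156516, 'cy': 190.60723738683686, 'D': array([0.01959234, 0.        , 0.        , 0.        , 0.        ]), 'xyz': array([ 0.47081424, -0.04009681,  0.98618108]), 'orientation': array([-0.03361147,  0.024758  ,  0.71379466, -0.69910979])
[... 565 characters left out ...]
s': array([ 1.26741004,  0.33220437, -0.06470565,  1.46012765,  0.02161239,
        1.34988224, -0.08851911]), 'joint_velocities': array([-0.00019309, -0.00099868, -0.00043166,  0.00079093,  0.00036538,
       -0.00143081, -0.00161779]), 'tau': array([-1.09218239e-03, -6.24756432e+01,  4.83667594e-02, -3.91561067e+01,
        1.63234299e-02,  2.41754846e-03, -3.34853280e-05]), 'position': array([ 0.17321473, -0.60053204,  0.24532159]), 'ee_rot': array([9.90161565e-01, 1.39928817e-01, 9.19101973e-06, 3.56643988e-05]), 'ft_force': array([ 0.81745536, -0.11802592, -0.98574384]), 'torque': array([-0.02845077,  0.07713711, -0.06180029]), 'grasp_force': 0.0, 'grip_width': 1.0011180442991086} 0.014
```

View pics/top0.png

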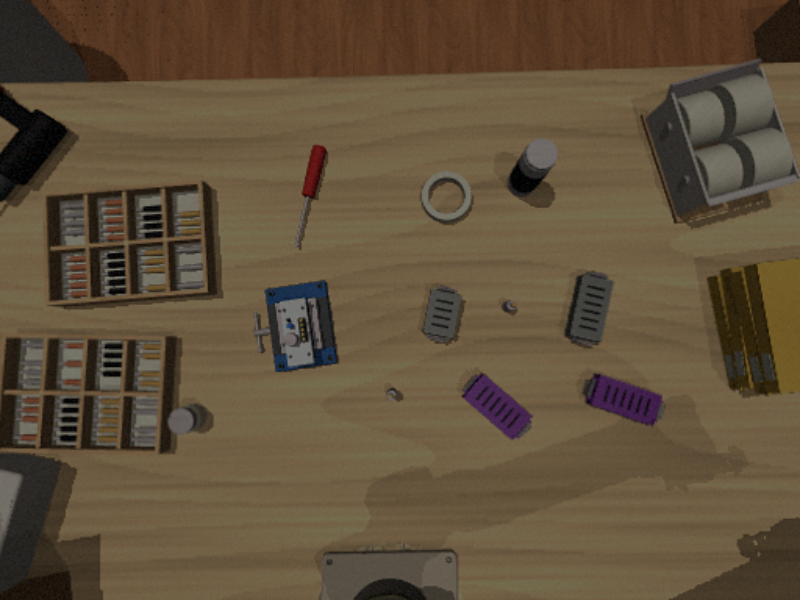

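View pics/scene0.png

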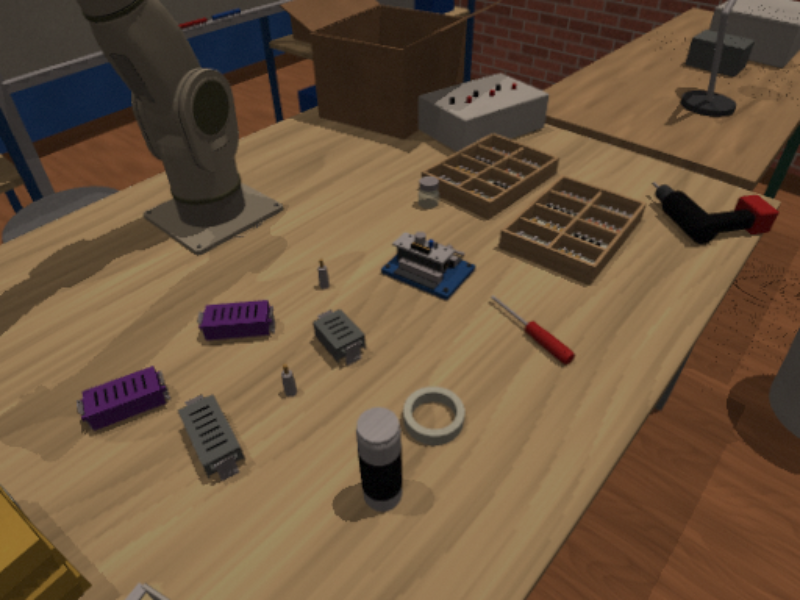

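```bash
cat >> h.py <<'E'
def rect(P):
    (c,s,a)=cv2.minAreaRect((P[:,:2]*1000).astype(np.float32))
    b=cv2.boxPoints((c,s,a)); e=[b[1]-b[0],b[2]-b[1]]; l=max(e,key=lambda x:np.hypot(*x))
    y=np.degrees(np.arctan2(l[1],l[0])); y=(y+90)%180-90
    return np.round(c,1),np.round(sorted(s),1),round(y,1)
E
python3 - <<'E'
from h import *
for cam in('scene','top'):
    f=np.load(cam+'0.npz');im,d=f['im'],f['d'];W=world(cam,d)
    X,Y,Z=W[...,0],W[...,1],W[...,2]
    def rep(n,cx,cy,r,z0,z1,extra=True):
        m=(np.hypot(X-cx,Y-cy)<r)&(Z>z0)&(Z<z1)&extra
        m=cv2.morphologyEx(m.astype(np.uint8),cv2.MORPH_OPEN,np.ones((2,2)))
        nl,lab,st,_=cv2.connectedComponentsWithStats(m)
        k=1+np.argmax(st[1:,4]);P=W[lab==k];print(cam,n,len(P),rect(P),'z',np.median(P[:,2]).round(4),'mean',P.mean(0).round(4))
    rep('long',.526,-.356,.09,.038,.056)
    rep('short',.522,-.1,.07,.038,.056)
    rep('deck',.51,.135,.1,.051,.0605)
    rep('deck+',.51,.135,.1,.048,.085)
    hsv=cv2.cvtColor(im,cv2.COLOR_RGB2HSV)
    rep('bed',.51,.135,.13,.008,.02)
    rep('plug',.53,-.216,.03,.03,.07)
    rep('jaws',.51,.135,.1,.028,.037)
f=np.load('top0.npz')['im']
a=cv2.resize(f[160:240,340:420,::-1],(390,390),interpolation=cv2.INTER_CUBIC)
b=cv2.resize(f[165:245,155:235,::-1],(390,390),interpolation=cv2.INTER_CUBIC)
cv2.imwrite('pics/crop.png',np.clip(np.hstack([a,b])*1.5,0,255).astype(np.uint8))
E
```

```text
scene long 1147 (array([ 510. , -352.9]), array([ 51.8, 158.5]), np.float32(-21.2)) z nan mean [nan nan nan]
scene short 533 (array([526.1, -95.8]), array([55.1, 94.2]), np.float32(-33.8)) z nan mean [nan nan nan]
scene deck 281 (array([495.3, 177.5]), array([106. , 108.6]), np.float32(8.1)) z 0.0567 mean [0.5062 0.1434 0.0549]
scene deck+ 427 (array([492.9, 188.4]), array([108.8, 130.3]), np.float32(-80.4)) z 0.0574 mean [0.504  0.145  0.0574]
scene bed 599 (array([nan, nan]), array([nan,  0.]), np.float32(nan)) z nan mean [nan nan nan]
scene plug 77 (array([ 517.9, -205.3]), array([14.5, 67.3]), np.float32(-40.7)) z 0.0408 mean [ 0.5371 -0.2213  0.0392]
scene jaws 182 (array([506.9, 122.9]), array([ 28.5, 102.1]), np.float32(12.2)) z 0.0321 mean [0.5149 0.122  0.0313]
top long 886 (array([ 530.6, -368.6]), array([ 70.7, 126.7]), np.float32(-16.7)) z nan mean [nan nan nan]
top short 580 (array([ 521.4, -106.2]), array([52.3, 88. ]), np.float32(-21.9)) z nan mean [nan nan nan]
top deck 550 (array([491. , 150.6]), array([ 50.4, 112.4]), np.float32(7.2)) z nan mean [nan nan nan]
top deck+ 709 (array([491. , 150.6]), array([ 50.4, 112.4]), np.float32(7.2)) z nan mean [nan nan nan]
top bed 1080 (array([501.4, 164.1]), array([141.8, 149.9]), np.float32(7.6)) z nan mean [nan nan nan]
top plug 39 (array([ 531.3, -225.2]), array([13.8, 25.5]), np.float32(-89.0)) z nan mean [nan nan nan]
top jaws 207 (array([507.8, 121.1]), array([17., 89.]), np.float32(6.2)) z 0.0315 mean [0.5074 0.1201 0.0303]
```

View pics/crop.png

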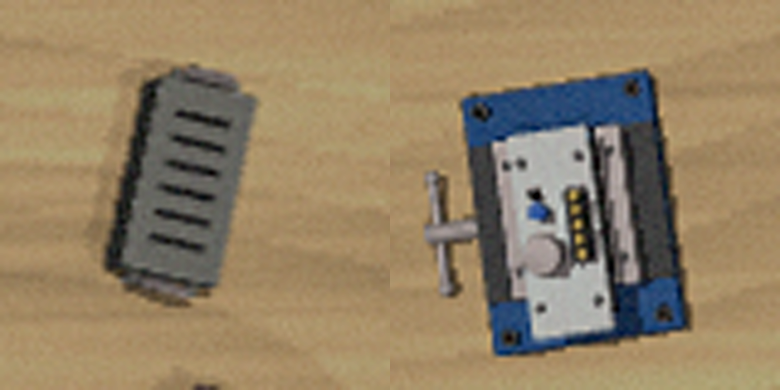

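Candidates (top camera pixels): grey at (378,197), grey at (283,200), purple at (317,259) and (400,255). The crop shows (378,197) is grey with six slots and clearly longer than the other grey one, so that's the long hood. The box is at about (193,213), with bare deck ends visible.

```bash
cat >> h.py <<'E'
from scipy.optimize import minimize
def fit(W,c,yaw,L,B,z0,z1,r=.1):
    """rectangle LxB fitted to the points in a height slice: maximise soft inside-count minus soft ring count"""
    P=W.reshape(-1,3);P=P[np.isfinite(P).all(1)];P=P[np.hypot(P[:,0]-c[0],P[:,1]-c[1])<r]
    on=np.where((P[:,2]>z0)&(P[:,2]<z1),1.,-1.)
    def cost(q):
        a=np.radians(q[2]);d=P[:,:2]-q[:2]/1000
        x=d@[np.cos(a),np.sin(a)];y=d@[-np.sin(a),np.cos(a)];s=.0008
        g=1/(1+np.exp(np.clip((abs(x)-L/2)/s,-50,50)))/(1+np.exp(np.clip((abs(y)-B/2)/s,-50,50)))
        return -(g*on).sum()
    best=min((minimize(cost,[c[0]*1000+i,c[1]*1000+j,yaw+k],method='Nelder-Mead',options=dict(initial_simplex=np.array([[0,0,0],[6,0,0],[0,6,0],[0,0,5]])+[c[0]*1000+i,c[1]*1000+j,yaw+k])) for i in(-5,5) for j in(-5,5) for k in(-4,4)),key=lambda r:r.fun)
    return best.x.round(1),round(best.fun,1)
E
python3 - <<'E'
from h import *
for cam in('scene','top'):
    W=world(cam,np.load(cam+'0.npz')['d'])
    print(cam,'long',fit(W,(.526,-.358),-15,.108,.054,.040,.055))
    print(cam,'deck',fit(W,(.495,.14),7,.112,.044,.051,.085))
    print(cam,'bed',fit(W,(.505,.135),7,.150,.110,.008,.09))
    m=np.hypot(W[...,0]-.526,W[...,1]+.356)<.02;print(np.nanmedian(W[m][:,2]))
o=manip.get_obs();print(R.from_quat(o['ee_rot']).as_matrix().round(4))
E
```

```text
scene long (array([ 518.8, -356. ,  -15.6]), np.float64(-915.8))
scene deck (array([486.1, 152.5,   6.5]), np.float64(-248.6))
scene bed (array([508.6, 149. ,   8.5]), np.float64(-1293.7))
0.046477061701089784
top long (array([ 526. , -359.8,  -14.8]), np.float64(-754.6))
top deck (array([494.7, 150.4,   6.3]), np.float64(-621.7))
top bed (array([506.7, 150.5,   7.5]), np.float64(-2058.3))
0.04512240633239806
[[ 9.608e-01  2.771e-01  0.000e+00]
 [ 2.771e-01 -9.608e-01 -1.000e-04]
 [ 0.000e+00  1.000e-04 -1.000e+00]]
```

```bash
python3 -m pendant '[[1.1,-0.36,0.2,0,0,0.5,1],[2.2,-0.72,0.5,0,0,1,1],[3.3,-1.1,0.8,0,0,1.6,1],[4.4,-1.45,1.1,0,0,2.2,1],[5.5,-1.8,1.4,0,0,2.8,1],[6.6,-2.2,1.7,0,0,3.4,1],[7.6,-2.5,2,0,0,3.86,1],[8.11,-2.67,2.5,0,0,3.86,1],[8.11,-2.67,2.5,0,0,3.86,1],[8.11,-2.67,2.5,0,0,3.86,1]]' 80
cat > st.py <<'E'
from h import *
import sys
o=manip.get_obs();M=R.from_quat(o['ee_rot']).as_matrix();p=o['position']
print('t',round(o['clock'],2),'p',(p*1000).round(1),'yaw',np.degrees(np.arctan2(M[1,0],M[0,0])).round(2),'zt',M[:,2].round(3),'F',o['ft_force'].round(2),'Ft',(M.T@o['ft_force']).round(2),'w',round(o['grip_width'],3),'g',round(o['grasp_force'],1))
if len(sys.argv)>1:
    g=np.array(list(map(float,sys.argv[1:5])))
    print('units',(M.T@(g[:3]/1000-p)/.05).round(3),'turn',((np.degrees(np.arctan2(M[1,0],M[0,0]))-g[3])/8).round(3))
E
python3 st.py 526 -360 22 -14.8
```

```text
clock: 1.75
position: [0.5253, -0.361, 0.1208]
ee_rot: [0.992, -0.129, 0.0, 0.0]
ft_force: [-0.6, 0.1, -0.3]
grip_width: 1.001
grasp_force: 0.0
t 1.75 p [ 525.3 -361.   120.8] yaw -14.85 zt [-0.    -0.001 -1.   ] F [-0.57  0.1  -0.31] Ft [-0.58  0.05  0.31] w 1.001 g 0.0
units [ 0.009 -0.024  1.975] turn -0.006
```

```bash
python3 -m pendant '[[0,0,0.6,0,0,0,1],[0,0,1.2,0,0,0,1],[0,0,1.7,0,0,0,1],[0,0,1.97,0,0,0,1],[0,0,1.97,0,0,0,1],[0,0,1.97,0,0,0,0.2],[0,0,1.97,0,0,0,-0.2],[0,0,1.97,0,0,0,-0.5],[0,0,1.97,0,0,0,-0.5],[0,0,1.97,0,0,0,-0.5]]' 80; python3 st.py
```

```text
clock: 3.0
position: [0.5267, -0.3605, 0.0233]
ee_rot: [0.992, -0.129, 0.001, 0.001]
ft_force: [-1.2, -0.7, 6.2]
grip_width: 0.618
grasp_force: 82.8
t 3.0 p [ 526.7 -360.5   23.3] yaw -14.79 zt [ 0.002 -0.001 -1.   ] F [-1.17 -0.72  6.21] Ft [-0.94  1.   -6.21] w 0.618 g 82.8
```

```bash
python3 -m pendant '[[0,0,-0.3,0,0,0,-0.5],[0,0,-0.8,0,0,0,-0.5],[0,0,-1.5,0,0,0,-0.5],[0,0,-2.2,0,0,0,-0.5],[0,0,-2.6,0,0,0,-0.5],[0,0,-2.6,0,0,0,-0.5],[0,0,-2.6,0,0,0,-0.5],[0,0,-2.6,0,0,0,-0.5],[0,0,-2.6,0,0,0,-0.5],[0,0,-2.6,0,0,0,-0.5]]' 110; python3 st.py 495.6 150.5 153 7; python3 - <<'E'
from h import *
for cam in('scene','top'):
    im,d=manip.camera(cam);W=world(cam,d);print(cam,fit(W,(.526,-.358),-15,.108,.054,.162,.2))
    m=np.hypot(W[...,0]-.526,W[...,1]+.358)<.05
    cv2.imwrite(f'pics/{cam}1.png',im[...,::-1])
E
```

```text
clock: 4.25
position: [0.5257, -0.3598, 0.1514]
ee_rot: [0.992, -0.129, -0.0, -0.0]
ft_force: [0.9, 0.6, -0.9]
grip_width: 0.615
grasp_force: 115.0
t 4.25 p [ 525.7 -359.8  151.4] yaw -14.79 zt [-0.  0. -1.] F [ 0.86  0.55 -0.95] Ft [ 0.69 -0.76  0.94] w 0.615 g 115.0
units [-3.188 -9.714 -0.029] turn -2.723
scene (array([523.7,  54.6, 128.4]), np.float64(0.0))
top (array([ 521.3, -402.2,  -15.3]), np.float64(-48.1))
```

```bash
python3 -m pendant '[[-0.2,-0.7,0,0,0,-0.2,-0.5],[-0.6,-1.8,0,0,0,-0.5,-0.5],[-0.95,-2.9,0,0,0,-0.9,-0.5],[-1.3,-4,0,0,0,-1.2,-0.5],[-1.65,-5.1,0,0,0,-1.5,-0.5],[-2.05,-6.2,0,0,0,-1.8,-0.5],[-2.4,-7.3,0,0,0,-2.1,-0.5],[-2.75,-8.4,0,0,0,-2.4,-0.5],[-3.05,-9.3,0,0,0,-2.72,-0.5],[-3.19,-9.71,0,0,0,-2.72,-0.5]]'; python3 st.py 495.6 150.5 90 7; python3 - <<'E'
from h import *
for cam in('scene','top'):
    im,d=manip.camera(cam);np.savez(cam+'1.npz',im=im,d=d)
    cv2.imwrite(f'pics/{cam}2.png',cv2.resize(im[100:260,180:380] if cam=='scene' else im[140:280,110:290],(800,600))[...,::-1])
E
```

```text
clock: 5.6
position: [0.495, 0.1535, 0.1522]
ee_rot: [0.998, 0.063, 0.0, -0.0]
ft_force: [0.9, -0.4, -2.3]
grip_width: 0.614
grasp_force: 115.1
t 5.6 p [495.  153.5 152.2] yaw 7.22 zt [ 0.001  0.001 -1.   ] F [ 0.87 -0.4  -2.3 ] Ft [0.81 0.51 2.3 ] w 0.614 g 115.1
units [0.004 0.062 1.243] turn 0.028
```

View pics/scene2.png

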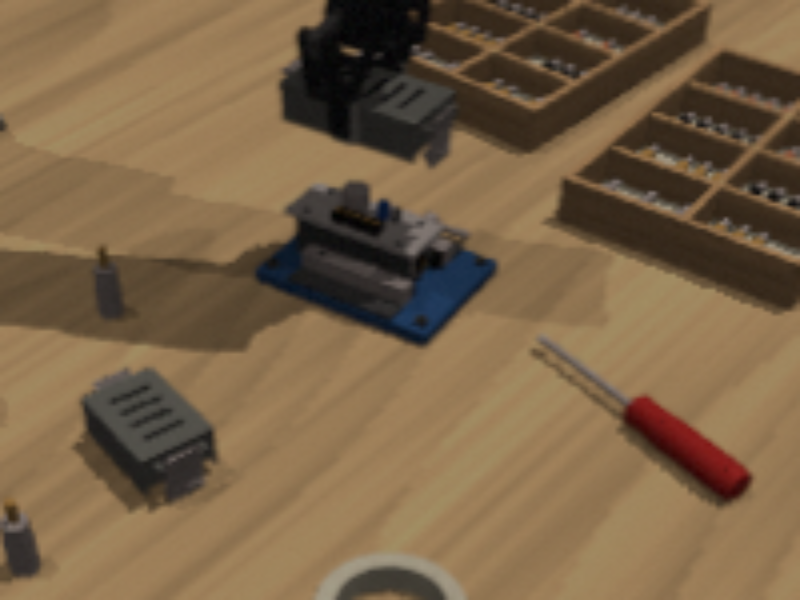

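The scene crop shows the hood held level in the gripper at about (370,110). The deck is directly below it, around (360,220), with its +x end bare.

```bash
python3 -m pendant '[[0,0.06,0.2,0,0,0.03,-0.5],[0,0.06,0.5,0,0,0.03,-0.5],[0,0.06,0.8,0,0,0.03,-0.5],[0,0.06,1.1,0,0,0.03,-0.5],[0,0.06,1.25,0,0,0.03,-0.5],[0,0.06,1.36,0,0,0.03,-0.5],[0,0.06,1.36,0,0,0.03,-0.5],[0,0.06,1.36,0,0,0.03,-0.5],[0,0.06,1.36,0,0,0.03,-0.5],[0,0.06,1.36,0,0,0.03,-0.5]]'; python3 st.py 495.6 150.5 78 7; python3 - <<'E'
from h import *
for cam in('scene','top'):
    im,d=manip.camera(cam);np.savez(cam+'3.npz',im=im,d=d)
    cv2.imwrite(f'pics/{cam}3.png',cv2.resize(im[110:210,215:335],(800,600),interpolation=cv2.INTER_CUBIC)[...,::-1])
E
```

```text
clock: 6.95
position: [0.4961, 0.1473, 0.084]
ee_rot: [0.998, 0.059, 0.0, 0.0]
ft_force: [0.1, 0.1, -0.4]
grip_width: 0.62
grasp_force: 115.2
t 6.95 p [496.1 147.3  84. ] yaw 6.73 zt [ 0. -0. -1.] F [ 0.07  0.1  -0.43] Ft [ 0.08 -0.09  0.43] w 0.62 g 115.2
units [-0.002 -0.065  0.121] turn -0.034
```

View pics/scene3.png

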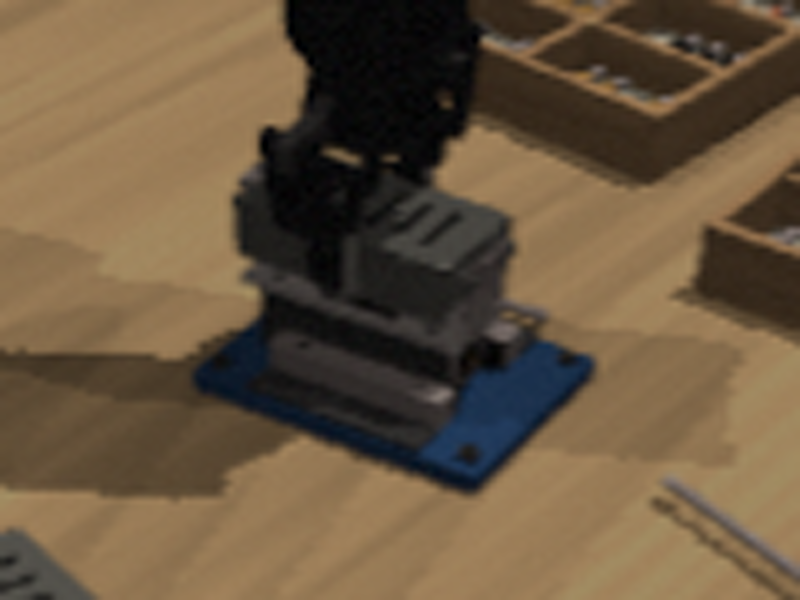

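```bash
python3 -m pendant '[[0,-0.03,0,0,0,0,-0.5],[0,-0.065,0.02,0,0,-0.03,-0.5],[0,-0.065,0.04,0,0,-0.03,-0.5],[0,-0.065,0.06,0,0,-0.03,-0.5],[0,-0.065,0.08,0,0,-0.03,-0.5],[0,-0.065,0.1,0,0,-0.03,-0.5],[0,-0.065,0.12,0,0,-0.03,-0.5],[0,-0.065,0.12,0,0,-0.03,-0.5],[0,-0.065,0.12,0,0,-0.03,-0.5],[0,-0.065,0.12,0,0,-0.03,-0.5]]'; python3 st.py 495.6 150.5 78 7
```

```text
clock: 8.3
position: [0.4956, 0.1505, 0.0778]
ee_rot: [0.998, 0.061, 0.0, 0.0]
ft_force: [0.1, -0.3, -1.6]
grip_width: 0.622
grasp_force: 115.2
t 8.3 p [495.6 150.5  77.8] yaw 6.97 zt [ 0. -0. -1.] F [ 0.06 -0.34 -1.59] Ft [0.02 0.34 1.59] w 0.622 g 115.2
units [-0.    -0.001 -0.003] turn -0.004
```

```bash
python3 -m pendant '[[0,0,0.01,0,0,0,-0.5],[0,0,0.02,0,0,0,-0.5],[0,0,0.03,0,0,0,-0.5],[0,0,0.04,0,0,0,-0.5],[0,0,0.05,0,0,0,-0.5],[0,0,0.05,0,0,0,-0.5],[0,0,0.05,0,0,0,-0.5],[0,0,0.05,0,0,0,-0.5],[0,0,0.05,0,0,0,-0.5],[0,0,0.05,0,0,0,-0.5]]'; python3 st.py;  python3 -m pendant '[[0,0,0.005,0,0,0,-0.5],[0,0,0.01,0,0,0,-0.5],[0,0,0.015,0,0,0,-0.5],[0,0,0.02,0,0,0,-0.5],[0,0,0.02,0,0,0,-0.5],[0,0,0.02,0,0,0,-0.5],[0,0,0.02,0,0,0,-0.5],[0,0,0.02,0,0,0,-0.5],[0,0,0.02,0,0,0,-0.5],[0,0,0.02,0,0,0,-0.5]]' >/dev/null; python3 st.py
```

```text
clock: 9.55
position: [0.4956, 0.1505, 0.0753]
ee_rot: [0.998, 0.061, 0.0, 0.0]
ft_force: [-0.1, -0.4, -0.6]
grip_width: 0.615
grasp_force: 115.2
t 9.55 p [495.6 150.5  75.3] yaw 6.97 zt [ 0. -0. -1.] F [-0.12 -0.43 -0.63] Ft [-0.17  0.41  0.63] w 0.615 g 115.2
t 10.8 p [495.6 150.5  74.3] yaw 6.97 zt [ 0. -0. -1.] F [0.7  0.02 0.14] Ft [ 0.7   0.07 -0.14] w 0.619 g 115.1
```

```bash
for i in 1 2; do python3 -m pendant '[[0,0,0.005,0,0,0,-0.5],[0,0,0.01,0,0,0,-0.5],[0,0,0.015,0,0,0,-0.5],[0,0,0.02,0,0,0,-0.5],[0,0,0.02,0,0,0,-0.5],[0,0,0.02,0,0,0,-0.5],[0,0,0.02,0,0,0,-0.5],[0,0,0.02,0,0,0,-0.5],[0,0,0.02,0,0,0,-0.5],[0,0,0.02,0,0,0,-0.5]]' >/dev/null; python3 st.py; done
```

```text
t 12.05 p [495.6 150.5  73.3] yaw 6.96 zt [ 0. -0. -1.] F [ 0.4  -0.14  3.2 ] Ft [ 0.38  0.19 -3.2 ] w 0.615 g 115.1
t 13.3 p [495.6 150.5  72.3] yaw 6.97 zt [ 0. -0. -1.] F [0.12 0.4  4.81] Ft [ 0.17 -0.39 -4.81] w 0.614 g 115.1
```

```bash
for i in 1 2; do python3 -m pendant '[[0,0,0.005,0,0,0,-0.5],[0,0,0.01,0,0,0,-0.5],[0,0,0.015,0,0,0,-0.5],[0,0,0.02,0,0,0,-0.5],[0,0,0.02,0,0,0,-0.5],[0,0,0.02,0,0,0,-0.5],[0,0,0.02,0,0,0,-0.5],[0,0,0.02,0,0,0,-0.5],[0,0,0.02,0,0,0,-0.5],[0,0,0.02,0,0,0,-0.5]]' >/dev/null; python3 st.py; done
```

```text
t 14.55 p [495.8 150.6  71.5] yaw 6.97 zt [ 0.  0. -1.] F [0.6  0.54 6.71] Ft [ 0.66 -0.46 -6.71] w 0.616 g 115.4
t 15.8 p [496.  150.7  70.8] yaw 6.97 zt [ 0.001  0.    -1.   ] F [-0.19  0.11 10.66] Ft [ -0.16  -0.13 -10.66] w 0.619 g 115.7
```

```bash
for i in 1 2; do python3 -m pendant '[[0,0,0.005,0,0,0,-0.5],[0,0,0.01,0,0,0,-0.5],[0,0,0.015,0,0,0,-0.5],[0,0,0.02,0,0,0,-0.5],[0,0,0.025,0,0,0,-0.5],[0,0,0.03,0,0,0,-0.5],[0,0,0.03,0,0,0,-0.5],[0,0,0.03,0,0,0,-0.5],[0,0,0.03,0,0,0,-0.5],[0,0,0.03,0,0,0,-0.5]]' >/dev/null; python3 st.py; done
```

```text
t 17.05 p [495.3 150.4  68.5] yaw 6.97 zt [-0.001 -0.    -1.   ] F [ 1.37  0.46 -2.81] Ft [ 1.42 -0.29  2.81] w 0.613 g 115.3
t 18.3 p [495.6 150.5  67.3] yaw 6.97 zt [ 0. -0. -1.] F [ 0.38 -0.02 -0.32] Ft [0.37 0.07 0.32] w 0.618 g 115.2
```

```bash
python3 -m pendant '[[0,0,0.01,0,0,0,-0.5],[0,0,0.02,0,0,0,-0.5],[0,0,0.03,0,0,0,-0.5],[0,0,0.04,0,0,0,-0.5],[0,0,0.05,0,0,0,-0.5],[0,0,0.06,0,0,0,-0.5],[0,0,0.07,0,0,0,-0.5],[0,0,0.08,0,0,0,-0.5],[0,0,0.08,0,0,0,-0.5],[0,0,0.08,0,0,0,-0.5]]' >/dev/null; python3 st.py; python3 -m pendant '[[0,0,0.005,0,0,0,-0.5],[0,0,0.01,0,0,0,-0.5],[0,0,0.015,0,0,0,-0.5],[0,0,0.02,0,0,0,-0.5],[0,0,0.02,0,0,0,-0.5],[0,0,0.02,0,0,0,-0.5],[0,0,0.02,0,0,0,-0.5],[0,0,0.02,0,0,0,-0.5],[0,0,0.02,0,0,0,-0.5],[0,0,0.02,0,0,0,-0.5]]' >/dev/null; python3 st.py
```

```text
t 19.55 p [495.6 150.5  63.3] yaw 6.97 zt [ 0. -0. -1.] F [-0.34  0.15 -3.04] Ft [-0.32 -0.19  3.04] w 0.62 g 117.5
t 20.8 p [495.7 150.5  62.5] yaw 6.97 zt [ 0. -0. -1.] F [-1.28 -0.83  4.89] Ft [-1.37  0.67 -4.89] w 0.615 g 118.2
```

```bash
python3 -m pendant '[[0,0,0.005,0,0,0,-0.5],[0,0,0.01,0,0,0,-0.5],[0,0,0.015,0,0,0,-0.5],[0,0,0.015,0,0,0,-0.5],[0,0,0.015,0,0,0,-0.5],[0,0,0.015,0,0,0,-0.5],[0,0,0.015,0,0,0,-0.5],[0,0,0.015,0,0,0,-0.5],[0,0,0.015,0,0,0,-0.5],[0,0,0.015,0,0,0,-0.5]]' >/dev/null; python3 st.py
```

```text
t 22.05 p [495.7 150.5  62.5] yaw 6.97 zt [ 0.001 -0.    -1.   ] F [-5.17 -2.98 14.64] Ft [ -5.49   2.34 -14.64] w 0.619 g 119.7
```

```bash
python3 -m pendant '[[0,0,-0.01,0,0,0,-0.5],[0,0,-0.015,0,0,0,-0.5],[0,0,-0.015,0,0,0,0.3],[0,0,-0.015,0,0,0,0.6],[0,0,-0.015,0,0,0,0.8],[0,0,-0.015,0,0,0,0.8],[0,0,-0.015,0,0,0,0.8],[0,0,-0.3,0,0,0,0.8],[0,0,-0.8,0,0,0,0.8],[0,0,-1.3,0,0,0,0.8]]' >/dev/null; python3 st.py; python3 -m pendant '[[0,0,-0.5,0,0,0,0.8],[-0.8,0,-1,0,0,0,0.8],[-1.6,0,-1.5,0,0,0,0.8],[-2.2,0,-2,0,0,0,0.8],[-2.2,0,-2.5,0,0,0,0.8],[-2.2,0,-3,0,0,0,0.8],[-2.2,0,-3,0,0,0,0.8],[-2.2,0,-3,0,0,0,0.8],[-2.2,0,-3,0,0,0,0.8],[-2.2,0,-3,0,0,0,0.8]]' >/dev/null; python3 st.py; python3 - <<'E'
from h import *
for cam in('scene','top'):
    im,d=manip.camera(cam);W=world(cam,d)
    print(cam,fit(W,(.4957,.1505),7,.108,.054,.078,.1))
    m=np.hypot(W[...,0]-.4957,W[...,1]-.1505)<.07;m&=(W[...,2]>.076)&(W[...,2]<.095)
    P=W[m];c=np.linalg.lstsq(np.c_[P[:,:2]-[.4957,.1505],np.ones(len(P))],P[:,2],rcond=None)[0];print(c.round(4),len(P))
    if cam=='scene': cv2.imwrite('pics/end.png',cv2.resize(np.clip(im[110:210,215:335]*1.5,0,255).astype(np.uint8),(800,600),interpolation=cv2.INTER_CUBIC)[...,::-1])
E
```

```text
t 23.3 p [495.6 150.7 128.2] yaw 6.98 zt [ 0.001  0.    -1.   ] F [-0.04  0.59 -0.75] Ft [ 0.03 -0.59  0.75] w 0.901 g 0.0
t 24.55 p [386.1 137.1 276. ] yaw 6.97 zt [-0.001 -0.    -1.   ] F [-0.57 -0.52  0.76] Ft [-0.63  0.44 -0.76] w 0.895 g 0.0
scene (array([487.6, 158.6,   6. ]), np.float64(-295.5))
[-0.0147  0.0382  0.0842] 522
top (array([494.3, 152.9,   7.4]), np.float64(-785.6))
[-0.0011  0.0117  0.0841] 953
```

View pics/end.png

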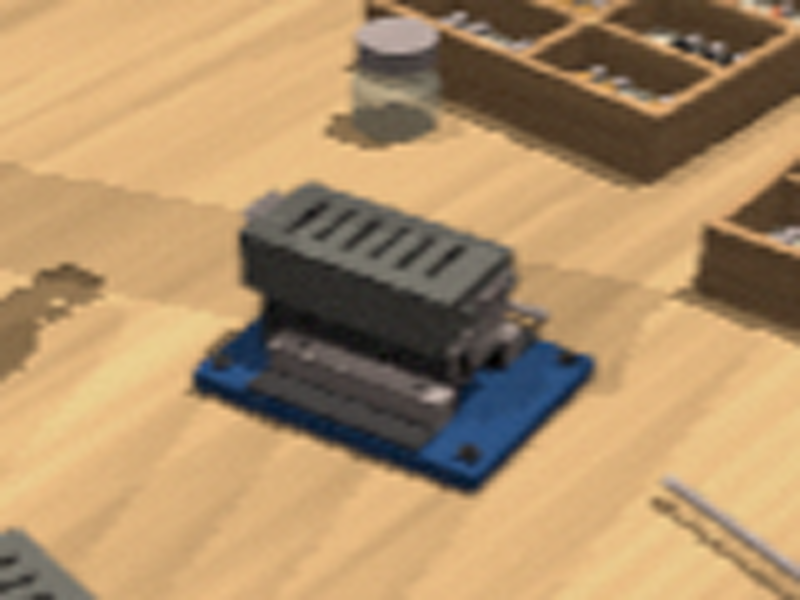

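The picture shows the hood seated level on the deck at about (380,250), top at 84 mm (which is 56 + 28), with the clip arms hanging straight at both ends. The gripper is clear.

```bash
python3 -c "
from workcell import manip
print(manip.hand_in())"
```

```text
the job is handed in; nothing more can be done
None
```

The long hood is on the box: level, top at 84 mm (origin 56 mm), let go, and handed in at about 25 s. The readings during the press and the last picture indicate both clips are under the rim, though I couldn't read the clip joints directly; the highest force I read while pressing was about 15 N, and nothing else on the bench was touched.

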